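# Slide the tall bottle home into its bay

## Robot

A 6-joint arm with a two-finger parallel gripper is mounted at the origin on a cart in front of the work surface, level with it; the furniture and walls round the work are solid. World frame = base frame: x ahead of the robot, y to its left, z up, the work surface at z = 0. Lengths are in mm, angles in rad, forces in N, time in s.
With the tool pointing down it reaches from about 350 to 850 mm from the base axis. Payload 8.1 kg.
Tool frame: the origin (TCP) lies midway between the tips of the shut fingers; the grasp point (between the pads) lies behind it (bot.hold_point_z is the z of the grasp point in the tool frame, in mm); z points along the fingers, y is the direction in which the jaws open and shut (so a half turn about z gives the same grasp; the last joint's range is limited). The gripper opens to 93 mm and grips with 3 to 60 N. Pads are 15 mm wide; open, the fingers measure 128 mm over their backs; the gripper's body (75 mm by 188 mm) begins 65 mm behind the grasp point.
Start: joints at [-1.428, 0.13, 1.488, -0, 1.523, -0.085], TCP at [135.521, -584.499, 218.635] pointing down, gripper open.
Joint ranges: [-2.96, 2.96], [-0.89, 2.26], [0.02, 2.5], [-1.34, 4.48], [0, 2.73], [-2.66, 2.66]. Speed limits (rad/s): [2.39, 2.39, 2.79, 3.14, 3.14, 3.14].

## Interface

Orientations are given as a unit quaternion [x, y, z, w].
In Python, from bench import bot gives the robot as it stands.
- The arm moves only by the tool move_arm, never from a script. Its argument "increments" is a list of rows, each a list of 3 entries, a list of its own where there are three numbers: the turn, a rotation vector about the world's x, y, z in rad, then the shift along the world's x, y, z in cm, then the opening, from 0 (shut) to 1 (fully open). In form: [[[ax, ay, az], [dx, dy, dz], hand], ...]. A call has 1 to 5 rows; each row is the pose to reach, as a shift and turn from the pose commanded when the call began; what a row does not reach only later rows make up. A row lasts 1/12 s, in which the tool goes at most 41.7 mm and 7.16 degrees, less where a joint would pass 70% of its speed; a pose out of reach is approached as far as the arm can. A call with a gripper value outside its range is refused whole. The fingers move at their own pace and stop on an object; the grip force is fixed at half the most. Time passes only in rows, so rows that repeat a pose let the fingers close. It gives the time, the measured TCP pose, the force and the opening at its end, in the units of the state.
- bot.get_obs(): the state, without advancing time (a new reading comes with each control period).
- bot.camera(name): name is "side" or "top"; returns the picture (420x560x3 uint8, red, green, blue); there is no depth.
- bot.camera_info(name): a dict with "fx", "fy", "cx", "cy" (pixels), "dist" ([k1, k2, p1, p2, k3] as OpenCV has them; the pictures are not rectified), "rvec" (rotation vector, rad) and "tvec" (3), from world to camera coordinates, as OpenCV has them. Camera axes: x right, y down, z forward; pixel columns grow to the right and rows downward; lengths in mm; the calibration is good to about 2 mm. A picture is of the moment at which its call begins. camera_info takes no time and is no camera call.
- bot.close_job(): hands the job in, once; it reports no verdict.
The state is a dict: "time_s": time; "joints": joint angles; "qvel": joint speeds; "joint_torque": joint torques, N m; "eef_pos": TCP position; "tool_rot": TCP orientation; "ft_force": force on the tool from outside, world axes, zero at the start; "wrist_torque": the same for the moment, N m; "gripper_width": finger opening in mm.
Only numpy, scipy, OpenCV 4.12 (cv2) and the standard library are available. Lean on these libraries where they do the work, as an engineer would, in place of code of your own. Each camera call takes 0.05 s, during which the arm holds its last target.

## Task

Push the tall round bottle that stands alone, out in the open middle of the worktop, across the worktop, low on its body so that it slides upright without tipping, in through the open mouth of the low wooden bottle bay until it stands against the bay's end wall. Only push it: do not lift or carry it, and leave the other things on the worktop where they are. Leave the bottle standing there and draw the fingers clear of it.

Things in the scene. Friction and masses are not known exactly. Their poses are not given: they have to be found in the camera images.
- round_bottle: The tall round glass bottle with a narrow neck and small green cap, alone in the open middle of the worktop (not its twin by the back wall), 245 mm tall; its lower body is a round cylinder 59 mm across, 0.3 to 0.6 kg. Loose. Origin: centre of its underside, z up its axis. Pushed in its lowest 25 mm it slides; pushed higher it may tip.
- bottle_bay: Low U of dark wood fixed to the worktop, no floor. Walls 32 mm high, 10 thick. Mouth faces its own -y; end wall at +y (at zero yaw the world's axes). Origin: on the worktop where the bottle's axis stands when home, 30 mm from the end wall's inner face. 74 mm wide inside; side walls reach to y = -30 mm, their last 25 mm flaring to a mouth 98 mm wide, level with a home bottle's near side.
- square_bottle: Dark green square-bodied bottle, 61x61x267 mm, at the back. Loose bystander. Origin: centre of its underside.
- tin: Food tin, 75 mm across, 110 mm tall, at the back. Loose bystander. Origin: centre of its underside.
- jam_jar: Jam jar with a white lid, 70 mm across, 99 mm tall, at the back. Loose bystander. Origin: centre of its underside.
- garlic: Garlic bulb, 55 mm across, 54 mm tall, near the front edge. Loose bystander. Origin: centre of its underside.
- tomato: Tomato, 56 mm across, 57 mm tall, near the front edge. Loose bystander. Origin: centre of its underside.
- salt_shaker: Salt shaker, 44 mm across, 90 mm tall, in the middle, behind the bottle's way. Loose bystander. Origin: centre of its underside.
- tea_box: Small carton, 70x135x78 mm, at the back. Loose bystander. Origin: centre of its underside.

How it is judged (in metres and radians):
At the end, for the whole second after the job is handed in: The round bottle stands upright (within 0.06 rad) and at rest on the worktop between the bay's side walls, within 8 mm of touching the end wall (y of round_bottle in the frame of bottle_bay between -0.008 and 0.008 m and x of round_bottle in the frame of bottle_bay between -0.014 and 0.014 m and angle between round_bottle's own z axis and vertical below 0.06 rad and height (world z) of round_bottle below 0.005 m and linear speed of round_bottle below 0.02 m/s).
It fails at once if the round bottle tips by more than 0.25 rad (angle between round_bottle's own z axis and vertical above 0.25 rad).
It fails at once if the round bottle is lifted off the worktop by more than 12 mm (height (world z) of round_bottle above 0.012 m).
It fails at once if another loose thing on the worktop is displaced by more than 20 mm (distance of any of square_bottle, tin, jam_jar, garlic, tomato, salt_shaker, tea_box from where it was at the start of the episode above 0.02 m).
It also fails if it takes over 64 s, if anything falls off the work surface, if the arm or the gripper's body presses on something with over 40 N, if the wrist force passes 120 N, or if a joint passes its speed limit or range.

## Working session

There is one attempt and no reset: what is moved stays moved. The work goes in short steps, Python scripts to look and compute and a tool call to move; the robot and the scene stay as the last step left them, time stands still between calls to the robot, and variables do not carry over. Pictures are saved under pics/ and viewed, and the job is handed in when it is done.

Besides the shell and the picture viewer there is one more tool, called after ">>>" as name(argument=value, ...), one argument or row to a line, values as JSON. move_arm: Moves the arm, as the interface text tells. Its arguments: {"type":"object","properties":{"increments":{"type":"array","items":{"type":"array"}}},"required":["increments"]}

```bash
mkdir -p pics
python3 - <<'E'
from bench import bot
import cv2
for n in ("side","top"):
    im=bot.camera(n); cv2.imwrite(f"pics/{n}0.png",im[:,:,::-1]); print(n,bot.camera_info(n))
print(bot.get_obs(),bot.hold_point_z)
E
```

```text
side {'fx': 483.24113809800104, 'fy': 483.24113809800104, 'cx': 277.50774413275246, 'cy': 214.29655767615495, 'dist': array([-0.05547201,  0.        ,  0.        ,  0.        ,  0.        ]), 'rvec': array([ 0.46878065, -2.73794606,  1.12737747]), 'tvec': array([ 483.65356942,  185.97706674, 1091.41732095])}
top {'fx': 409.7071823557814, 'fy': 409.7071823557814, 'cx': 276.61140707812126, 'cy': 211.02310374021454, 'dist': array([-0.06528283,  0.        ,  0.        ,  0.        ,  0.        ]), 'rvec': array([ 2.18779402, -2.14252516,  0.13329281]), 'tvec': array([ -37.83913113,  516.04240695, 1118.63028439])}
{'time_s': 0.1, 'joints': array([-1.42843605e+00,  1.31082680e-01,  1.48917196e+00, -2.73269019e-05,
        1.52302079e+00, -8.54208154e-02]), 'qvel': array([-7.58422743e-05,  8.68654156e-05, -2.10069590e-03, -1.24266695e-03,
        6.62311556e-04,  5.43467923e-04]), 'joint_torque': array([ 1.23225229e-03, -5.61339104e+01, -4.93097878e+01,  7.71631440e-02,
        2.91065115e-02, -5.32787681e-05]), 'eef_pos': array([ 135.41486505, -583.98189384,  217.69326242]), 'tool_rot': array([ 9.93521052e-01,  1.13645110e-01, -3.75925772e-05, -8.40656754e-04]), 'ft_force': array([-0.24074276, -0.04103695,  0.17682829]), 'wrist_torque': array([ 0.01610812, -0.05787762, -0.00730337]), 'gripper_width': 93.06193935219989} -18.8
```

View pics/side0.png

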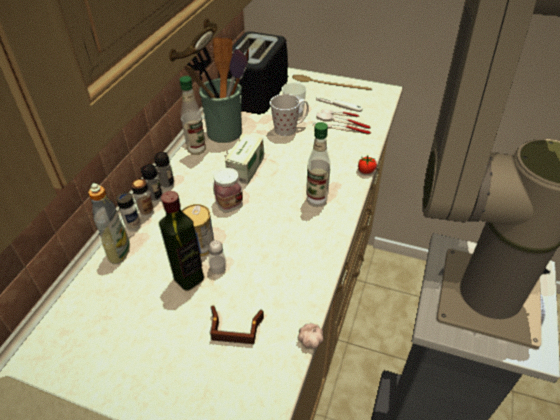

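View pics/top0.png

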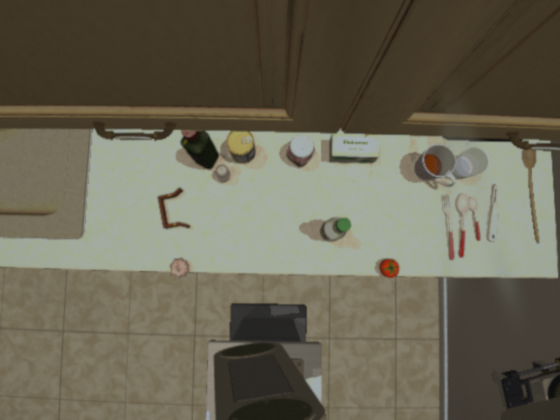

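```bash
cat > h.py <<'E'
import numpy as np, cv2
from bench import bot
def ray(n,uv):
    c=bot.camera_info(n); K=np.array([[c['fx'],0,c['cx']],[0,c['fy'],c['cy']],[0,0,1]])
    R=cv2.Rodrigues(c['rvec'])[0]
    p=cv2.undistortPoints(np.array(uv,float).reshape(-1,1,2),K,c['dist']).reshape(-1,2)
    d=np.c_[p,np.ones(len(p))]@R
    return -R.T@c['tvec'],d
def plane(n,uv,z):
    o,d=ray(n,uv); return o+d*((z-o[2])/d[:,2])[:,None]
def proj(n,P):
    c=bot.camera_info(n); K=np.array([[c['fx'],0,c['cx']],[0,c['fy'],c['cy']],[0,0,1]])
    return cv2.projectPoints(np.array(P,float),c['rvec'],c['tvec'],K,c['dist'])[0].reshape(-1,2)
def cross(ua,ub):
    oa,da=ray("side",[ua]);ob,db=ray("top",[ub]);da=da[0];db=db[0]
    s=np.linalg.lstsq(np.c_[da,-db],ob-oa,rcond=None)[0]
    A=oa+s[0]*da;B=ob+s[1]*db
    return (A+B)/2,np.linalg.norm(A-B)
def crop(f,x,y,w,h,s,out):
    im=cv2.imread(f)[y:y+h,x:x+w]; cv2.imwrite(out,cv2.resize(im,None,fx=s,fy=s,interpolation=cv2.INTER_CUBIC))
E
python3 - <<'E'
from h import *
a=cv2.imread("pics/side0.png");b=cv2.imread("pics/top0.png")
f=lambda i,x,y:cv2.resize(i[y:y+100,x:x+100],None,fx=4,fy=4,interpolation=cv2.INTER_CUBIC)
cv2.imwrite("pics/c1.png",np.hstack([f(a,265,120),f(a,190,280)]))
cv2.imwrite("pics/c2.png",np.hstack([f(b,290,180),f(b,130,165)]))
E
```

```text
(no output)
```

View pics/c1.png

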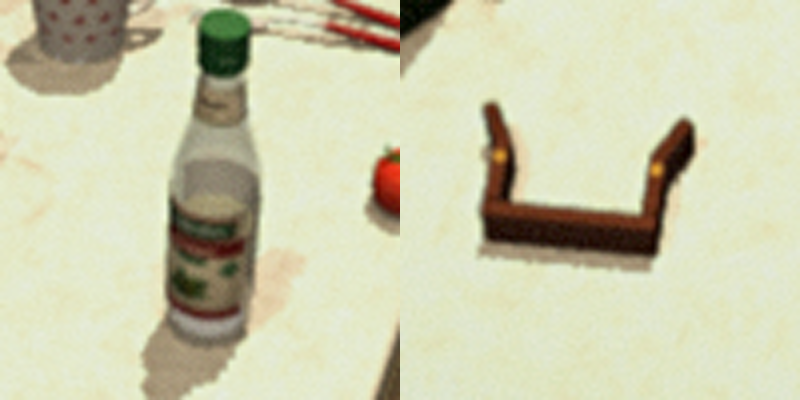

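View pics/c2.png

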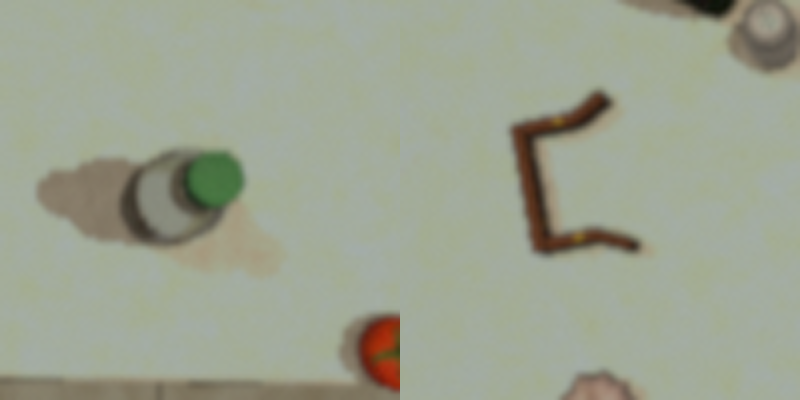

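Run:
```python
from h import *
q=lambda x,y,X,Y:((x-.0)/4+X-.4,y/4+Y-.4)
print("cap",cross(q(225,22,265,120),q(215,179,290,180)))
print("cap top plane",plane("top",[q(215,179,290,180)],245),plane("side",[q(225,22,265,120)],245))
# bottle base: side view lowest edge centre, near-camera side
print("base edge side",plane("side",[q(207,343,265,120),q(167,325,265,120),q(247,335,265,120)],2))
print("base left top",plane("top",[q(124,200,290,180)],10))
t=[q(115,128,130,165),q(135,250,130,165),q(207,97,130,165),q(239,245,130,165)]
print("bay top z32",plane("top",t,32))
s=[q(84,210,190,280),q(258,221,190,280)]
print("bay side outer end z32",plane("side",s,32))
s=[q(84,240,190,280),q(256,255,190,280)]
print("bay side outer end z0",plane("side",s,0))
# PCA on dark wood mask in top
im=cv2.imread("pics/top0.png");sub=im[180:235,150:200].astype(int)
m=(sub.sum(2)<230)
ys,xs=np.nonzero(m);print(len(ys),xs.min()+150,xs.max()+150,ys.min()+180,ys.max()+180)
for n,r in(("top",(330,120,80,120)),):
  pass
print("salt",plane("top",[(222,172)],88),plane("top",[(179,267)],25),plane("top",[(389,267)],28))
```

```text
cap (array([ 464.45889389, -178.15185809,  244.59271032]), np.float64(0.11950380059764665))
cap top plane [[ 464.48212363 -178.07015437  245.        ]] [[ 464.2547346  -177.58688193  245.        ]]
base edge side [[ 457.78503763 -154.21866891    2.        ]
 [ 488.59626989 -162.31103885    2.        ]
 [ 434.35813904 -170.51608155    2.        ]]
base left top [[ 468.56653842 -153.28310595   10.        ]]
bay top z32 [[550.27539992 307.10905558  32.        ]
 [464.51119324 288.39920293  32.        ]
 [573.70039541 242.96525941  32.        ]
 [469.63566635 215.56502163  32.        ]]
bay side outer end z32 [[549.71573682 310.46773498  32.        ]
 [461.97223077 286.36715865  32.        ]]
bay side outer end z0 [[553.64827383 310.6828965    0.        ]
 [463.96579276 288.45635259   0.        ]]
261 159 188 189 227
salt [[612.58532151 122.48541393  88.        ]] [[354.87224861 241.02716881  25.        ]] [[ 366.57317073 -343.5602282    28.        ]]
```

Run:
```python
from h import *
from scipy.spatial.transform import Rotation as Ro
al=.3; h=np.array([np.sin(al),np.cos(al),0]); l=np.array([h[1],-h[0],0])
R0=Ro.from_quat(bot.get_obs()['tool_rot'])
x0=R0.as_matrix()[:,0]; yaw=(np.pi/2-al)-np.arctan2(x0[1],x0[0])
T=Ro.from_rotvec(l*.61)*Ro.from_rotvec([0,0,yaw])
print(yaw,T.as_rotvec(),(T*R0).as_matrix())
print(np.r_[464.5,-178,0]-58*h-np.array([135.5,-584.5,0]))
```

```text
1.0430140083143213 [ 0.43441569 -0.46697813  1.00927316] [[ 0.24220285  0.95561943  0.16771788]
 [ 0.78297596 -0.29460077  0.54786771]
 [ 0.57296284 -0.00137605 -0.81958019]]
[311.85982801 351.09048363   0.        ]
```

>>> move_arm(
  increments=[
    [[0.0434,-0.0467,0.1009],[2.08,2.34,0],0.43],
    [[0.0869,-0.0934,0.2019],[4.16,4.68,0],0.43],
    [[0.1303,-0.1401,0.3028],[6.24,7.02,0],0.43],
    [[0.1738,-0.1868,0.4037],[8.32,9.36,0],0.43],
    [[0.2172,-0.2335,0.5046],[10.4,11.7,0],0.43],
  ],
)

```text
time_s: 0.52
eef_pos: [240.1, -466.3, 218.7]
tool_rot: [0.92, 0.358, 0.128, -0.094]
ft_force: [0.8, 0.8, 0.6]
gripper_width: 64.2
```

>>> move_arm(
  increments=[
    [[0.0434,-0.0467,0.1009],[2.08,2.34,0],0.43],
    [[0.0869,-0.0934,0.2019],[4.16,4.68,0],0.43],
    [[0.1303,-0.1401,0.3028],[6.24,7.02,0],0.43],
    [[0.1738,-0.1868,0.4037],[8.32,9.36,0],0.43],
    [[0.2172,-0.2335,0.5046],[10.4,11.7,0],0.43],
  ],
)

```text
time_s: 0.93
eef_pos: [344.0, -349.4, 218.5]
tool_rot: [0.766, 0.568, 0.243, -0.179]
ft_force: [1.1, -0.6, -1.0]
gripper_width: 39.9
```

>>> move_arm(
  increments=[
    [[0,0,0],[2.08,2.34,0],0.43],
    [[0,0,0],[4.16,4.68,0],0.43],
    [[0,0,0],[6.24,7.02,0],0.43],
    [[0,0,0],[8.32,9.36,0],0.43],
    [[0,0,0],[8.32,9.36,0],0.43],
  ],
)

```text
time_s: 1.35
eef_pos: [429.1, -252.8, 218.5]
tool_rot: [0.766, 0.567, 0.242, -0.179]
ft_force: [-0.0, 1.1, 0.1]
gripper_width: 39.8
```

>>> move_arm(
  increments=[
    [[0,0,0],[1.85,1.95,-2],0.43],
    [[0,0,0],[1.85,1.95,-5],0.43],
    [[0,0,0],[1.85,1.95,-8.5],0.43],
    [[0,0,0],[1.85,1.95,-12],0.43],
    [[0,0,0],[1.85,1.95,-15],0.43],
  ],
)

```text
time_s: 1.77
eef_pos: [444.4, -237.0, 66.2]
tool_rot: [0.768, 0.566, 0.241, -0.179]
ft_force: [1.1, -0.6, -0.1]
gripper_width: 39.9
```

>>> move_arm(
  increments=[
    [[0,0,0],[0,0,-2.5],0.43],
    [[0,0,0],[0,0,-4],0.43],
    [[0,0,0],[0,0,-5],0.43],
    [[0,0,0],[0,0,-5.8],0.43],
    [[0,0,0],[0,0,-5.8],0.43],
  ],
)

```text
time_s: 2.18
eef_pos: [444.9, -237.3, 9.9]
tool_rot: [0.768, 0.566, 0.242, -0.179]
ft_force: [0.1, 0.2, 0.4]
gripper_width: 40.0
```

```bash
cat > look.py <<'E'
import sys
from h import *
t=sys.argv[1]
out=[]
o=bot.get_obs();print(o['eef_pos'].round(1),o['ft_force'].round(1),o['gripper_width'])
a=bot.camera("side")[:,:,::-1];b=bot.camera("top")[:,:,::-1]
P=[]
for n,i in(("side",a),("top",b)):
    hv=cv2.cvtColor(i,cv2.COLOR_BGR2HSV)
    m=cv2.inRange(hv,(50,110,40),(85,255,255))
    k,_,st,c=cv2.connectedComponentsWithStats(m)
    j=1+np.argmax(st[1:,4]); print(n,c[j].round(1),st[j]); P.append(c[j])
print("cap",cross(P[0],P[1]),plane("top",[P[1]],245)[0])
cv2.imwrite(f"pics/{t}.png",np.vstack([np.hstack([a[60:360,160:460],b[80:380,120:420]])]))
E
python3 look.py l1
```

```text
[ 444.9 -237.3    9.9] [0.1 0.2 0.4] 39.98900119696839
side [320.4 130.1] [315 123  12  16 150]
top [343.3 225.4] [338 220  11  11  80]
cap (array([ 464.46283875, -180.61495802,  228.47348504]), np.float64(1.8940473009287033)) [ 462.14265242 -177.98987593  245.        ]
```

View pics/l1.png

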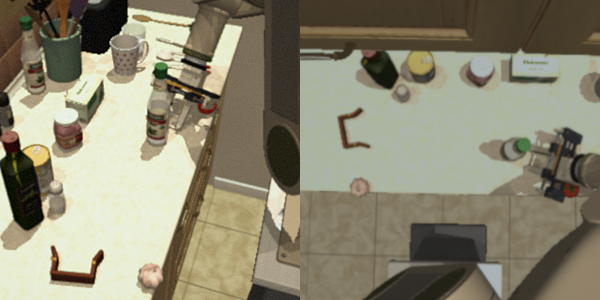

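>>> move_arm(
  increments=[
    [[0,0,0],[0.25,0.8,0],0.43],
    [[0,0,0],[0.5,1.6,0],0.43],
    [[0,0,0],[0.75,2.3,0],0.43],
    [[0,0,0],[0.9,2.8,0],0.43],
    [[0,0,0],[1.03,3.27,0],0.43],
  ],
)

```text
time_s: 2.7
eef_pos: [455.9, -203.8, 11.0]
tool_rot: [0.767, 0.566, 0.242, -0.178]
ft_force: [-1.3, -3.8, 0.4]
gripper_width: 39.6
```

>>> move_arm(
  increments=[
    [[0,0,0],[0.05,0.4,0],0.43],
    [[0,0,0],[0.1,0.8,0],0.43],
    [[0,0,0],[0.17,1.4,0],0.43],
    [[0,0,0],[0.25,2.0,0],0.43],
    [[0,0,0],[0.34,2.7,0],0.43],
  ],
)

```text
time_s: 3.12
eef_pos: [459.2, -178.0, 10.8]
tool_rot: [0.768, 0.566, 0.242, -0.178]
ft_force: [-0.5, -5.5, 0.8]
gripper_width: 40.1
```

```bash
python3 look.py l2
```

```text
[ 459.2 -178.    10.8] [-0.5 -5.5  0.8] 40.103415429626054
side [317.1 135.4] [312 128  12  17 156]
top [331.1 223.8] [325 218  13  12  92]
cap (array([ 465.88068615, -152.01737648,  232.21061652]), np.float64(0.6468966711536698)) [ 465.07964827 -150.15305581  245.        ]
```

View pics/l2.png

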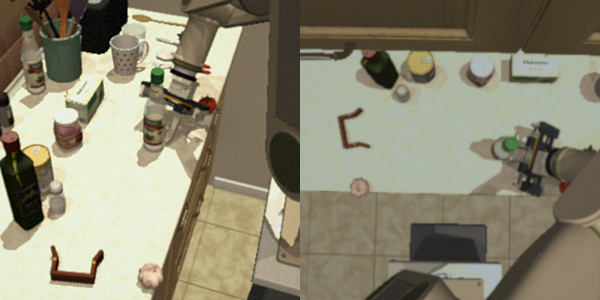

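>>> move_arm(
  increments=[
    [[0,0,0],[0.1,0.8,0],0.43],
    [[0,0,0],[0.2,1.6,0],0.43],
    [[0,0,0],[0.3,2.4,0],0.43],
    [[0,0,0],[0.4,3.2,0],0.43],
    [[0,0,0],[0.5,4.0,0],0.43],
  ],
)

```text
time_s: 3.63
eef_pos: [463.9, -137.0, 10.6]
tool_rot: [0.768, 0.566, 0.242, -0.178]
ft_force: [-0.7, -4.8, 1.6]
gripper_width: 39.8
```

>>> move_arm(
  increments=[
    [[0,0,0],[0.1,0.8,0],0.43],
    [[0,0,0],[0.2,1.6,0],0.43],
    [[0,0,0],[0.3,2.4,0],0.43],
    [[0,0,0],[0.4,3.2,0],0.43],
    [[0,0,0],[0.5,4.0,0],0.43],
  ],
)

```text
time_s: 4.05
eef_pos: [469.0, -96.8, 10.6]
tool_rot: [0.768, 0.566, 0.242, -0.178]
ft_force: [-0.3, -3.9, 1.1]
gripper_width: 40.4
```

>>> move_arm(
  increments=[
    [[0,0,0],[0.1,0.8,0],0.43],
    [[0,0,0],[0.2,1.6,0],0.43],
    [[0,0,0],[0.3,2.4,0],0.43],
    [[0,0,0],[0.4,3.2,0],0.43],
    [[0,0,0],[0.5,4.0,0],0.43],
  ],
)

```text
time_s: 4.47
eef_pos: [474.0, -56.9, 10.6]
tool_rot: [0.768, 0.566, 0.242, -0.178]
ft_force: [-0.3, -4.6, 1.0]
gripper_width: 40.2
```

```bash
python3 look.py l3
```

```text
[474.  -56.9  10.6] [-0.3 -4.6  1. ] 40.192591683305025
side [294.8 165. ] [288 157  14  17 196]
top [278.5 216.6] [273 211  11  11  77]
cap (array([480.60928315, -30.47056121, 231.94653388]), np.float64(0.3814770520390421)) [479.08396026 -30.36745702 245.        ]
```

View pics/l3.png

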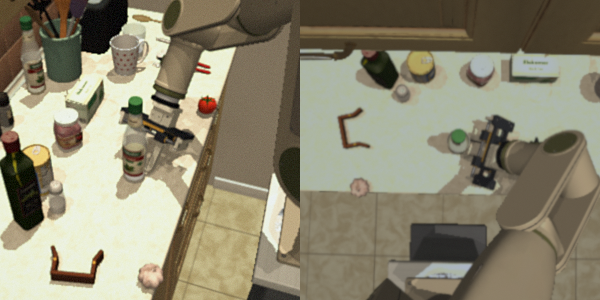

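>>> move_arm(
  increments=[
    [[0,0,0],[0.12,0.8,0],0.43],
    [[0,0,0],[0.24,1.6,0],0.43],
    [[0,0,0],[0.36,2.4,0],0.43],
    [[0,0,0],[0.48,3.2,0],0.43],
    [[0,0,0],[0.6,4.0,0],0.43],
  ],
)

```text
time_s: 4.98
eef_pos: [479.9, -16.9, 10.6]
tool_rot: [0.768, 0.566, 0.242, -0.178]
ft_force: [-0.2, -3.6, 0.1]
gripper_width: 40.1
```

>>> move_arm(
  increments=[
    [[0,0,0],[0.12,0.8,0],0.43],
    [[0,0,0],[0.24,1.6,0],0.43],
    [[0,0,0],[0.36,2.4,0],0.43],
    [[0,0,0],[0.48,3.2,0],0.43],
    [[0,0,0],[0.6,4.0,0],0.43],
  ],
)

```text
time_s: 5.4
eef_pos: [485.9, 23.2, 10.6]
tool_rot: [0.768, 0.566, 0.242, -0.178]
ft_force: [-0.6, -3.9, -0.8]
gripper_width: 40.0
```

>>> move_arm(
  increments=[
    [[0,0,0],[0.12,0.8,0],0.43],
    [[0,0,0],[0.24,1.6,0],0.43],
    [[0,0,0],[0.36,2.4,0],0.43],
    [[0,0,0],[0.48,3.2,0],0.43],
    [[0,0,0],[0.6,4.0,0],0.43],
  ],
)

```text
time_s: 5.82
eef_pos: [492.0, 63.2, 10.6]
tool_rot: [0.768, 0.566, 0.242, -0.178]
ft_force: [-0.7, -3.3, -0.4]
gripper_width: 39.8
```

```bash
python3 look.py l4
python3 - <<'E'
import cv2,numpy as np
i=cv2.imread("pics/l4.png");cv2.imwrite("pics/l4b.png",np.hstack([cv2.resize(i[60:260,0:200],None,fx=2,fy=2),cv2.resize(i[30:230,320:520],None,fx=2,fy=2)]))
E
```

```text
[492.   63.2  10.6] [-0.7 -3.3 -0.4] 39.7518382172491
side [268.2 198.4] [261 190  15  18 230]
top [226.6 207.8] [221 202  12  12  83]
cap (array([498.43332441,  89.88692131, 232.47543138]), np.float64(0.3267371215150153)) [496.75035761  88.37884905 245.        ]
```

View pics/l4b.png

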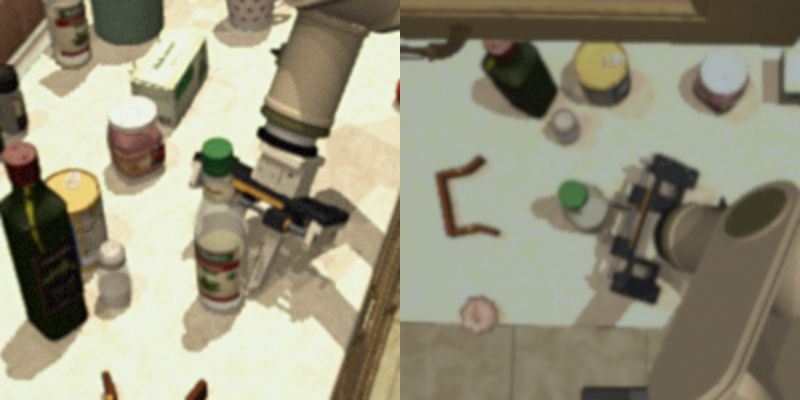

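>>> move_arm(
  increments=[
    [[0,0,-0.05],[-0.15,0.6,0],0.43],
    [[0,0,-0.1],[-0.3,1.2,0],0.43],
    [[0,0,-0.15],[-0.38,1.9,0],0.43],
    [[0,0,-0.15],[-0.3,2.6,0],0.43],
    [[0,0,-0.15],[-0.2,3.4,0],0.43],
  ],
)

```text
time_s: 6.33
eef_pos: [489.7, 96.5, 10.6]
tool_rot: [0.808, 0.507, 0.254, -0.159]
ft_force: [-0.8, -3.1, -2.5]
gripper_width: 40.1
```

>>> move_arm(
  increments=[
    [[0,0,0],[0.1,0.8,0],0.43],
    [[0,0,0],[0.2,1.6,0],0.43],
    [[0,0,0],[0.3,2.4,0],0.43],
    [[0,0,0],[0.38,3.2,0],0.43],
    [[0,0,0],[0.46,4.0,0],0.43],
  ],
)

```text
time_s: 6.75
eef_pos: [494.6, 137.2, 10.6]
tool_rot: [0.808, 0.507, 0.254, -0.16]
ft_force: [-0.3, -1.7, -1.8]
gripper_width: 40.0
```

```bash
python3 look.py l5
python3 - <<'E'
import cv2,numpy as np
i=cv2.imread("pics/l5.png");cv2.imwrite("pics/l5b.png",np.hstack([cv2.resize(i[100:300,0:200],None,fx=2,fy=2),cv2.resize(i[30:230,320:520],None,fx=2,fy=2)]))
E
```

```text
[494.6 137.2  10.6] [-0.3 -1.7 -1.8] 39.984586160633725
side [252.7 221.3] [245 212  16  20 262]
top [195.5 204.1] [189 199  13  11  87]
cap (array([504.6432115 , 161.85226093, 233.27982337]), np.float64(1.204310457823246)) [503.71717884 159.7459178  245.        ]
```

View pics/l5b.png

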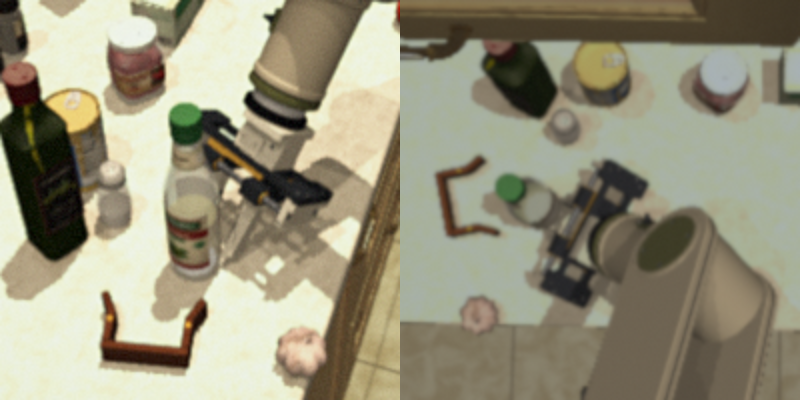

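>>> move_arm(
  increments=[
    [[0,0,0],[0.14,1.0,0],0.43],
    [[0,0,0],[0.28,2.0,0],0.43],
    [[0,0,0],[0.42,3.0,0],0.43],
    [[0,0,0],[0.56,4.0,0],0.43],
    [[0,0,0],[0.7,5.0,0],0.43],
  ],
)

```text
time_s: 7.27
eef_pos: [501.5, 186.6, 10.5]
tool_rot: [0.808, 0.507, 0.254, -0.16]
ft_force: [0.3, -3.0, -0.2]
gripper_width: 40.0
```

```bash
python3 look.py l6
python3 - <<'E'
import cv2,numpy as np
i=cv2.imread("pics/l6.png");cv2.imwrite("pics/l6b.png",np.hstack([cv2.resize(i[100:300,0:200],None,fx=2,fy=2),cv2.resize(i[30:230,320:520],None,fx=2,fy=2)]))
E
```

```text
[501.5 186.6  10.5] [ 0.3 -3.  -0.2] 39.988833298520305
side [239.7 237.9] [232 229  17  20 269]
top [173.5 200.2] [167 194  13  13  97]
cap (array([511.49269014, 212.51609868, 235.66205243]), np.float64(3.0732610309278363)) [511.70460425 210.64953896 245.        ]
```

View pics/l6b.png

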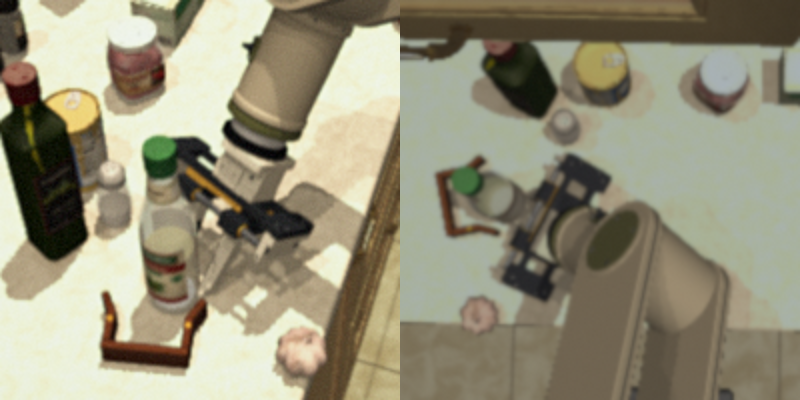

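>>> move_arm(
  increments=[
    [[0,0,0],[-0.45,-1.0,0],0.43],
    [[0,0,0.03],[-0.65,-1.97,0],0.3],
    [[0,0,0.07],[-0.65,-1.97,0],0.15],
    [[0,0,0.07],[-0.65,-1.97,0],0.15],
    [[0,0,0.07],[-0.65,-1.97,0],0.15],
  ],
)

```text
time_s: 7.78
eef_pos: [495.5, 166.2, 10.8]
tool_rot: [0.79, 0.534, 0.249, -0.168]
ft_force: [-0.1, 0.3, 0.2]
gripper_width: 17.6
```

```bash
python3 look.py l7
python3 - <<'E'
import cv2,numpy as np
i=cv2.imread("pics/l7.png");cv2.imwrite("pics/l7b.png",np.hstack([cv2.resize(i[130:280,30:180],None,fx=2.66,fy=2.66),cv2.resize(i[60:210,320:470],None,fx=2.66,fy=2.66)]))
E
```

```text
[495.5 166.2  10.8] [-0.1  0.3  0.2] 17.61213217786661
side [239.3 237.9] [232 228  16  21 273]
top [174.  199.9] [168 194  13  12  97]
cap (array([512.46346394, 211.74130483, 234.49593765]), np.float64(2.694674536616785)) [512.32303207 209.54088341 245.        ]
```

View pics/l7b.png

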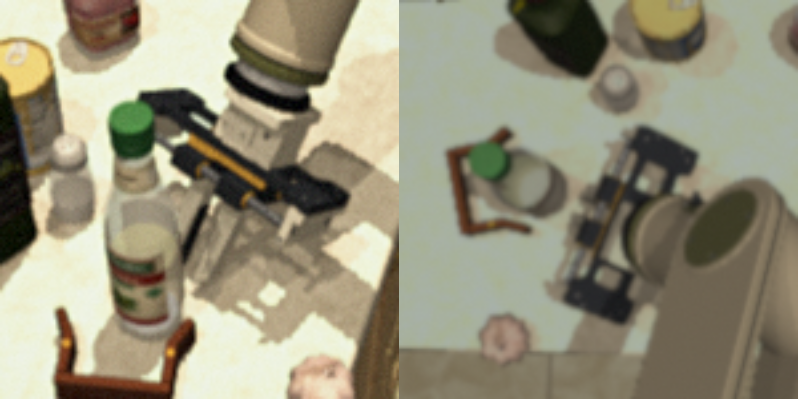

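>>> move_arm(
  increments=[
    [[0,0,0],[0.35,0.6,0],0.15],
    [[0,0,0],[0.47,1.2,0],0.15],
    [[0,0,0],[0.52,1.8,0],0.15],
    [[0,0,0],[0.58,2.5,0],0.15],
    [[0,0,0],[0.64,3.2,0],0.15],
  ],
)

```text
time_s: 8.3
eef_pos: [501.6, 199.2, 10.7]
tool_rot: [0.79, 0.535, 0.249, -0.168]
ft_force: [-0.4, -4.7, 1.1]
gripper_width: 14.0
```

>>> move_arm(
  increments=[
    [[0,0,0],[0.06,0.7,0],0.15],
    [[0,0,0],[0.12,1.3,0],0.15],
    [[0,0,0],[0.17,1.8,0],0.15],
    [[0,0,0],[0.2,2.2,0],0.15],
    [[0,0,0],[0.22,2.4,0],0.15],
  ],
)

```text
time_s: 8.72
eef_pos: [503.5, 223.2, 10.6]
tool_rot: [0.79, 0.535, 0.249, -0.168]
ft_force: [-1.5, -4.2, 2.2]
gripper_width: 13.8
```

```bash
python3 look.py l8
python3 - <<'E'
import cv2,numpy as np
i=cv2.imread("pics/l8.png");cv2.imwrite("pics/l8b.png",np.hstack([cv2.resize(i[130:280,30:180],None,fx=2.66,fy=2.66),cv2.resize(i[60:210,320:470],None,fx=2.66,fy=2.66)]))
E
```

```text
[503.5 223.2  10.6] [-1.5 -4.2  2.2] 13.768113273661186
side [227.4 254.7] [219 244  18  23 305]
top [156.2 198.4] [150 193  13  12  96]
cap (array([516.90264522, 254.60295067, 231.18519358]), np.float64(0.05265962139529776)) [514.9256148 250.5579817 245.       ]
```

View pics/l8b.png

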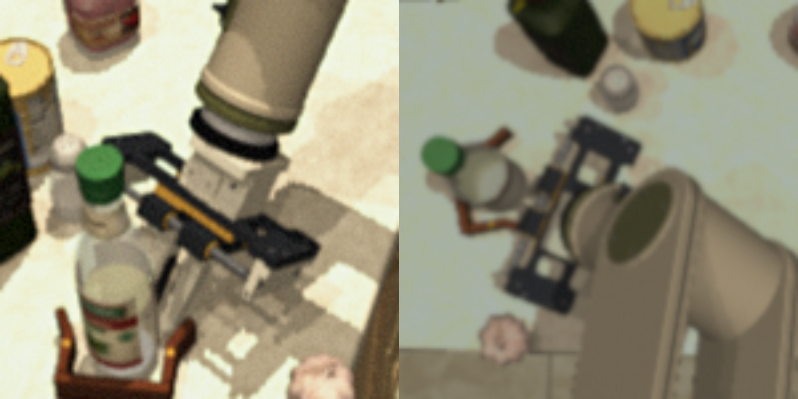

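>>> move_arm(
  increments=[
    [[0,0,0],[0,0.1,0],0.15],
    [[0,0,0],[0,0.2,0],0.15],
    [[0,0,0],[-0.03,0.3,0],0.15],
    [[0,0,0],[-0.05,0.4,0],0.15],
    [[0,0,0],[-0.07,0.5,0],0.15],
  ],
)

```text
time_s: 9.23
eef_pos: [503.0, 227.5, 10.6]
tool_rot: [0.79, 0.535, 0.249, -0.168]
ft_force: [0.5, -4.9, 0.7]
gripper_width: 13.9
```

```bash
python3 look.py l9
```

```text
[503.  227.5  10.6] [ 0.5 -4.9  0.7] 13.908698998608193
side [226.4 256.4] [218 246  18  22 302]
top [154.5 198.6] [148 193  14  11  96]
cap (array([516.76533212, 258.81800861, 231.16313344]), np.float64(0.8421093815929843)) [514.40923911 254.5791844  245.        ]
```

Not at the wall yet by force; creep on.

>>> move_arm(
  increments=[
    [[0,0,0],[-0.02,0.1,0],0.15],
    [[0,0,0],[-0.04,0.2,0],0.15],
    [[0,0,0],[-0.06,0.3,0],0.15],
  ],
)

```text
time_s: 9.58
eef_pos: [502.6, 230.4, 10.7]
tool_rot: [0.79, 0.535, 0.249, -0.168]
ft_force: [2.0, -8.0, 1.0]
gripper_width: 13.9
```

>>> move_arm(
  increments=[
    [[0,0,0],[-0.02,0.08,0],0.15],
    [[0,0,0],[-0.03,0.15,0],0.15],
  ],
)

```text
time_s: 9.75
eef_pos: [502.9, 231.5, 10.8]
tool_rot: [0.79, 0.535, 0.249, -0.167]
ft_force: [2.8, -9.2, 0.9]
gripper_width: 13.8
```

```bash
python3 look.py l10
python3 - <<'E'
import cv2,numpy as np
i=cv2.imread("pics/l10.png");cv2.imwrite("pics/l10b.png",np.hstack([cv2.resize(i[150:280,30:160],None,fx=3,fy=3),cv2.resize(i[60:190,320:450],None,fx=3,fy=3)]))
E
```

```text
[502.9 231.5  10.8] [ 2.8 -9.2  0.9] 13.815809534188954
side [225.4 257.9] [217 248  18  22 306]
top [152.5 198.3] [146 193  14  11 107]
cap (array([516.99382997, 263.28774664, 231.99354355]), np.float64(0.10629323325857722)) [515.10244177 259.34674064 245.        ]
```

View pics/l10b.png

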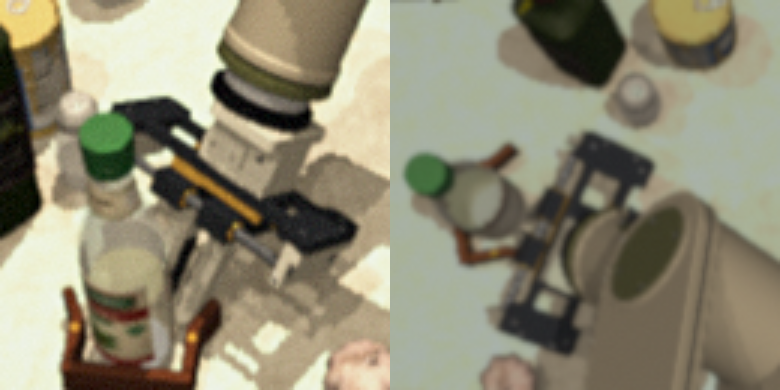

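>>> move_arm(
  increments=[
    [[0,0,0],[0.03,0.08,0],0.15],
    [[0,0,0],[0.06,0.16,0],0.15],
    [[0,0,0],[0.06,0.16,0],0.15],
  ],
)

```text
time_s: 10.1
eef_pos: [503.6, 232.9, 10.8]
tool_rot: [0.79, 0.535, 0.249, -0.167]
ft_force: [1.6, -10.1, 0.7]
gripper_width: 14.1
```

```bash
python3 look.py l11
```

```text
[503.6 232.9  10.8] [  1.6 -10.1   0.7] 14.065444512024007
side [225.  258.4] [216 248  18  22 310]
top [152.3 198.4] [146 193  13  11  99]
cap (array([517.12381806, 263.98314779, 231.09721005]), np.float64(0.9081521542128256)) [514.72176964 259.63714965 245.        ]
```

>>> move_arm(
  increments=[
    [[0,0,0],[0,0.1,0],0.15],
    [[0,0,0],[0,0.2,0],0.15],
    [[0,0,0],[0,0.2,0],0.15],
  ],
)

```text
time_s: 10.45
eef_pos: [504.2, 233.7, 10.7]
tool_rot: [0.79, 0.535, 0.249, -0.166]
ft_force: [-0.4, -19.2, 3.8]
gripper_width: 14.1
```

```bash
python3 look.py l12
python3 - <<'E'
import cv2,numpy as np
i=cv2.imread("pics/l12.png");cv2.imwrite("pics/l12b.png",np.hstack([cv2.resize(i[170:270,30:130],None,fx=4,fy=4),cv2.resize(i[80:180,320:420],None,fx=4,fy=4)]))
E
```

```text
[504.2 233.7  10.7] [ -0.4 -19.2   3.8] 14.097865862503756
side [224.8 258.4] [216 248  18  22 310]
top [152.6 198.3] [146 193  14  12  91]
cap (array([517.6065692 , 263.5936986 , 230.47877918]), np.float64(1.1808424792339145)) [514.98077858 259.02607717 245.        ]
```

View pics/l12b.png

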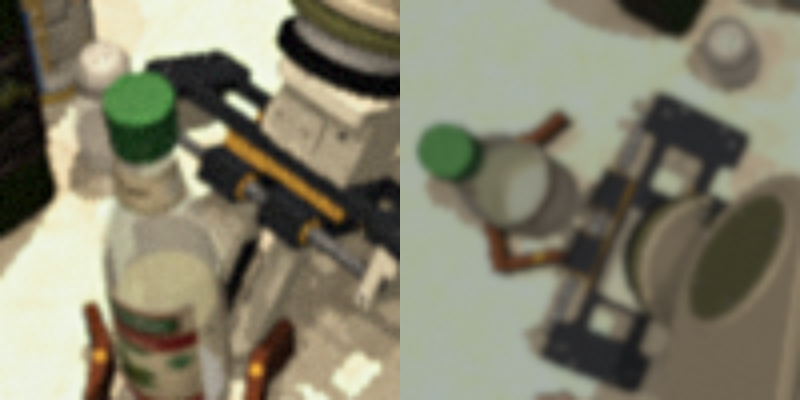

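>>> move_arm(
  increments=[
    [[0,0,0],[0,-0.4,0],0.15],
    [[0,0,0],[0,-1.0,0],0.15],
    [[0,0,0],[-0.3,-2.0,0],0.15],
    [[0,0,0],[-1.2,-3.2,0],0.15],
    [[0,0,0],[-2.4,-4.5,0],0.15],
  ],
)

```text
time_s: 10.97
eef_pos: [478.1, 190.5, 10.7]
tool_rot: [0.789, 0.535, 0.249, -0.169]
ft_force: [0.4, 0.3, 0.4]
gripper_width: 14.0
```

>>> move_arm(
  increments=[
    [[0,0,0],[-1,-1,0],0.15],
    [[0,0,0],[-2.5,-2.5,1],0.15],
    [[0,0,0],[-4,-4,3],0.15],
    [[0,0,0],[-5.5,-6,5],0.15],
    [[0,0,0],[-7,-8,7],0.15],
  ],
)

```text
time_s: 11.38
eef_pos: [406.4, 110.6, 80.7]
tool_rot: [0.79, 0.535, 0.248, -0.17]
ft_force: [1.3, -0.5, 1.0]
gripper_width: 13.9
```

```bash
python3 look.py l13
python3 - <<'E'
import cv2,numpy as np
i=cv2.imread("pics/l13.png");cv2.imwrite("pics/l13b.png",np.hstack([cv2.resize(i[180:300,20:140],None,fx=3.3,fy=3.3),cv2.resize(i[60:180,320:440],None,fx=3.3,fy=3.3)]))
E
```

```text
[406.4 110.6  80.7] [ 1.3 -0.5  1. ] 13.904066636512587
side [224.3 258.4] [216 249  17  21 283]
top [152.2 198. ] [146 193  13  11 104]
cap (array([518.29124731, 264.35842315, 230.99772317]), np.float64(1.1973965568012552)) [515.71957891 259.93031534 245.        ]
```

View pics/l13b.png

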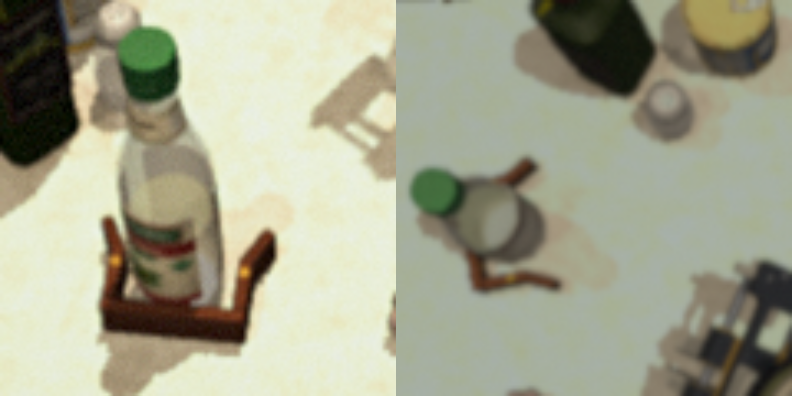

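View pics/l13.png

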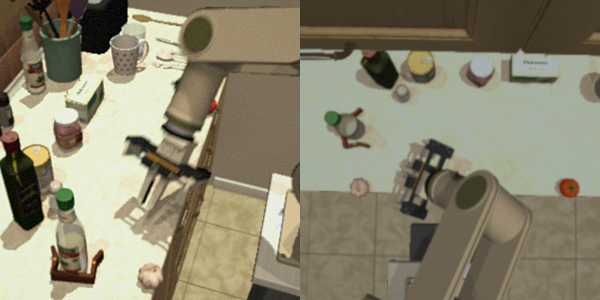

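```bash
python3 -c "
from bench import bot
print(bot.close_job())"
```

```text
the job is handed in; nothing more can be done
None
```

I pushed the bottle along the worktop into the bay and handed the job in; it reports no verdict, so I only have my own checks. The two partly open fingertips, about 14 mm above the worktop, did the pushing, with the tool tilted back 35°.

I pushed until the bottle stopped and the force rose from about 5 N to 19 N, which I took as contact with the end wall. I then drew the fingers well clear.

- **Bottle position:** My last pictures show the bottle upright between the bay walls. The top view, with the cap taken at full height, puts it within about 1 mm of the home spot I measured, (516, 259).
- **Disagreement:** Crossing the two views gave about (518, 264), roughly 5 mm off, and a cap height of about 231 mm. I trusted the top view less than fully, but the hard stop supports it.
- **Bystanders:** In the last picture, the things on the worktop near the path, including the salt shaker, garlic and tomato, look unmoved. I checked this by eye and did not measure it.
- **Time and force:** The clock stood at about 11.5 s. The highest force I saw was about 20 N.

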